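# Open the off-contact gap of a screen-printing press by four clicks

## Robot

A 6-joint arm with a two-finger parallel gripper is mounted at the origin on the work surface. World frame = base frame: x ahead of the robot, y to its left, z up, the work surface at z = 0. Lengths are in m, angles in rad, forces in N, time in s.
With the tool pointing down it reaches from about 0.35 to 0.8 m from the base axis. Payload 7.3 kg.
Tool frame: the origin (TCP) lies midway between the tips of the shut fingers; the grasp point (between the pads) lies 19 mm behind it; z points along the fingers, y is the direction in which the jaws open and shut (so a half turn about z gives the same grasp; the last joint's range is limited). The gripper opens to 85 mm and grips with 20 to 120 N. Pads are 22 mm wide; open, the fingers measure 114 mm over their backs; the gripper's body (76 mm by 85 mm) begins 54 mm behind the grasp point. The pads swing forward as they close: fully open they stand 13 mm farther back than shut.
Start: joints at [0.962, 0.342, 1.524, -0, 1.275, -0.146], TCP at [0.234, 0.47, 0.231] pointing down, gripper open.
Joint ranges: [-2.53, 2.53], [-0.77, 2.02], [0.04, 2.7], [-1, 4.14], [0.28, 2.66], [-3.11, 3.11]. Speed limits (rad/s): [2.57, 2.57, 3.14, 3.14, 3.14, 3.14].

## Interface

Orientations are given as a unit quaternion [x, y, z, w].
In Python, from plant import r gives the robot as it stands. The module is installed in compiled form; this text tells all that it offers.
- The arm moves only by the shell command python3 -m inch 'ROWS' [OPENING] [FORCE]. ROWS is JSON, a list of rows, each a list of 4 numbers: the shift along the tool's x, y, z in mm, then the turn about the tool's z in rad. A call has 1 to 8 rows; each row shifts and turns the commanded pose from where the row before left it, along the tool's axes as they then stand; what a row does not reach is not made up. A row lasts 1/12 s, in which the tool goes at most 41.7 mm and 7.16 degrees, less where a joint would pass 70% of its speed; a pose out of reach is approached as far as the arm can. A call is refused whole if a number of a shift passes 41.7 or a number of a turn 0.125, either way. A call with a gripper value outside its range is refused whole. OPENING is the closure in counts, from 0 (fully open) to 255 (shut), set as the call begins (- or left out, the last holds). The fingers move at their own pace and stop on an object; FORCE is the grip in N (left out, the last holds). Time passes only in rows, so rows that do not move let the fingers close. It gives the time, the measured TCP pose, the force and the opening at its end, in the units of the state.
- r.state(): the state, without advancing time (a new reading comes with each control period).
- r.capture(name): name is "scene" or "top"; returns a dict with "pixels" (400x640x3 uint8, blue, green, red), "mtx" (3x3 intrinsics, pixels), "R" (3x3) and "t" (3): a world point X has camera coordinates R X + t. Camera axes: x right, y down, z forward; pixel columns grow to the right and rows downward; lengths in m; the calibration is good to about 2 mm. A picture is of the moment at which its call begins. There is no depth.
- r.job_done(): hands the job in, once; it reports no verdict.
The state is a dict: "time_s": time; "qpos": joint angles; "joint_velocities": joint speeds; "joint_torque": joint torques, N m; "tcp_pos": TCP position; "tool_rot": TCP orientation; "ft_force": force on the tool from outside, world axes, zero at the start; "torque": the same for the moment, N m; "gripper_width": finger opening in m.
Only numpy, scipy, OpenCV 4.12 (cv2) and the standard library are available. Lean on these libraries where they do the work, as an engineer would, in place of code of your own. Each camera call takes 0.05 s, during which the arm holds its last target.

## Task

Open the gap under the printing screen: with a fingertip against the upright handle of the black click-stop handwheel on the press, push the wheel round clockwise (seen from above) by exactly four clicks, never overrunning the fourth nor turning back past the start, and leave it resting in that stop. Only push the handle, do not grip it, and leave the wrench, ink tub and tape roll as they are.

Things in the scene. Friction and masses are not known exactly. Their poses are not given: they have to be found in the camera images.
- wheel_centre (a point): The vertical axis of the handwheel at its flat top face: black disc, 100 mm across, 14 mm thick, top face 42 mm above the press's level deck, hub in the middle 32 mm across, 8 mm high. A fixed graduated aluminium ring, 116 mm across, lies 16 mm below the top face. Besides the handle nothing within 110 mm of the axis is taller than the hub.
- handle: The upright black handle of the handwheel, a round peg 20 mm in diameter (17 mm at the foot) and 44 mm high that stands on the wheel's top face, its axis 39 mm from the wheel's axis. Its origin is the centre of its foot, at the height of the wheel's top face. It goes round with the wheel and spins freely on its own pin, so its own yaw means nothing.
- dial (a joint): Turn of the handwheel, rad: 0 in the stop where it starts, growing clockwise seen from above; 20 stops a turn, 0.314 rad (12 mm at the handle) apart. The push needed at the handle rises to about 5 N a quarter of the way, falls to none half-way, then it jumps by itself into the next stop (a click). Let go, it settles in the nearest stop. Nothing blocks it at the fourth (1.257 rad).
- wrench: Loose steel wrench, 130 mm long, lying on the deck of the press beside the handwheel. Origin at the middle of its underside.
- ink_tub: Loose round blue ink tub with a white lid, 90 mm in diameter, 95 mm high, standing on the table. Origin at the centre of its underside.
- tape_roll: Loose roll of tape lying flat on the table, 96 mm in diameter, 25 mm high. Origin at the centre of its underside.

How it is judged:
By the outcome, as a careful person would: the job done as asked, in the order asked, and still so for the second after the job is handed in, with the robot touching nothing.
It also fails if it takes over 42 s, if anything falls off the work surface, if the arm or the gripper's body presses on something with over 40 N, if the wrist force passes 120 N, or if a joint passes its speed limit or range.

## Working session

There is one attempt and no reset: what is moved stays moved. The work goes in short steps, Python scripts to look and compute and a shell command to move; the robot and the scene stay as the last step left them, time stands still between calls to the robot, and variables do not carry over. Pictures are saved under pics/ and viewed, and the job is handed in when it is done.

```bash
mkdir -p pics; ls; python3 - <<'E'
from plant import r
import cv2,numpy as np
s=r.state()
for k,v in s.items(): print(k,np.round(v,3))
for n in("scene","top"):
    c=r.capture(n); cv2.imwrite(f"pics/{n}0.png",c["pixels"]); np.savez(f"{n}0.npz",**c)
    print(n,c["mtx"],np.round(-c["R"].T@c["t"],3),np.round(c["R"],3))
E
```

```text
pics
time_s 0.0
qpos [ 0.962  0.343  1.525  0.     1.275 -0.146]
joint_velocities [ 0.001 -0.001  0.001  0.001 -0.001  0.001]
joint_torque [ 0.0000e+00 -4.3369e+01 -2.4601e+01 -0.0000e+00  8.0000e-03  0.0000e+00]
tcp_pos [0.234 0.469 0.231]
tool_rot [ 0.229  0.973 -0.001 -0.   ]
ft_force [ 0.131 -0.468  0.124]
torque [-0.035 -0.011  0.061]
gripper_width 0.086
scene [[400.49846934   0.         311.19628687]
 [  0.         400.49846934 200.99970365]
 [  0.           0.           1.        ]] [1.005 0.091 0.528] [[ 0.15   0.988 -0.018]
 [ 0.611 -0.107 -0.785]
 [-0.777  0.107 -0.62 ]]
top [[427.1749261    0.         327.31665211]
 [  0.         427.1749261  202.49531394]
 [  0.           0.           1.        ]] [0.384 0.13  0.886] [[-0.003 -1.    -0.013]
 [-0.988  0.005 -0.155]
 [ 0.155  0.013 -0.988]]
```

View pics/scene0.png

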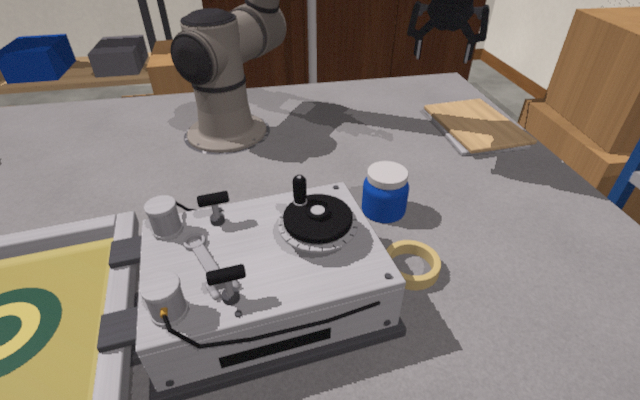

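View pics/top0.png

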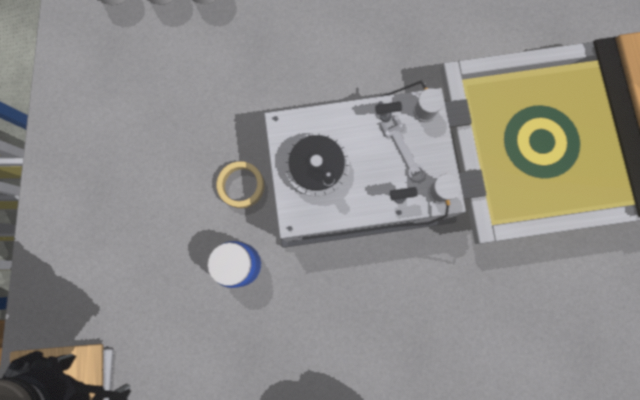

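The scene view shows the wheel near (318,218) with its handle at (300,190). In the top view the wheel is near (316,162) with the handle around (327,180). The tub and tape sit to its left and the wrench to its right. I'll zoom in for exact positions.

```bash
python3 - <<'E'
import cv2,numpy as np
a=cv2.imread("pics/top0.png")[115:215,260:380]; b=cv2.imread("pics/scene0.png")[165:255,265:365]
a=cv2.resize(a,(600,500),interpolation=cv2.INTER_CUBIC);b=cv2.resize(b,(600,540),interpolation=cv2.INTER_CUBIC)
g=lambda i:np.clip(255*(i/255.)**.5,0,255).astype('uint8')
cv2.imwrite("pics/ztop.png",g(a));cv2.imwrite("pics/zscene.png",g(b))
E
```

```text
(no output)
```

View pics/ztop.png

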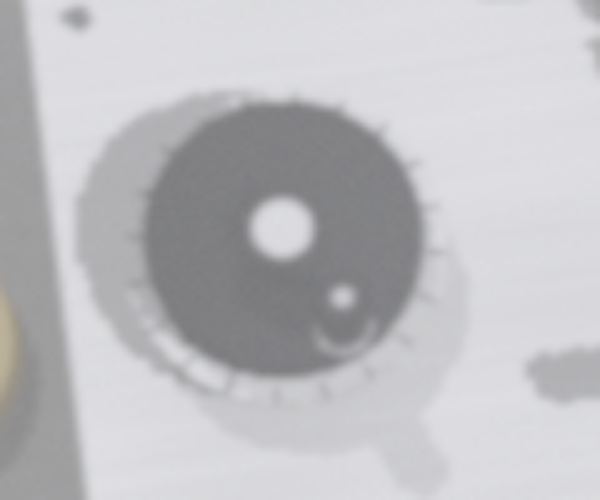

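View pics/zscene.png

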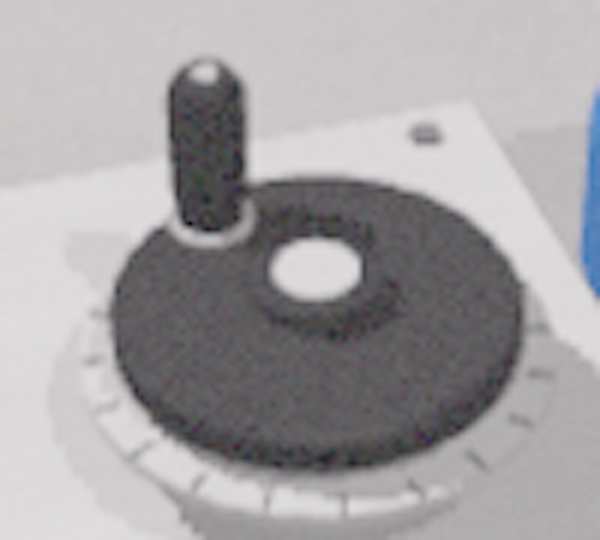

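```bash
cat > fit.py <<'E'
import numpy as np
from scipy.optimize import least_squares
T=dict(np.load("top0.npz"));S=dict(np.load("scene0.npz"))
def proj(c,X):
    p=np.atleast_2d(X)@c["R"].T+c["t"]; q=p@c["mtx"].T; return q[:,:2]/q[:,2:]
th=np.linspace(0,2*np.pi,721)
def ring(p,rad,dz): return np.c_[p[0]+rad*np.cos(th),p[1]+rad*np.sin(th),0*th+p[2]+dz]
def handle(p,h): return np.array([p[0]+.039*np.cos(p[3]),p[1]+.039*np.sin(p[3]),p[2]+h])
tp=lambda u,v:np.array([260+(u+.5)/5-.5,115+(v+.5)/5-.5]); sp=lambda u,v:np.array([265+(u+.5)/6-.5,165+(v+.5)/6-.5])
E
cat > f1.py <<'E'
from fit import *
def res(p):
    a=proj(T,np.r_[ring(p,.05,0),ring(p,.05,-.014)]);b=proj(S,ring(p,.05,0)); 
    o=[a[:,0].min()-tp(145,0)[0],a[:,0].max()-tp(423,0)[0],a[:,1].min()-tp(0,100)[1],a[:,1].max()-tp(0,376)[1]]
    b2=proj(S,np.r_[ring(p,.05,0),ring(p,.05,-.014)])
    o+=[b2[:,0].min()-sp(112,0)[0],b2[:,0].max()-sp(524,0)[0],b2[:,1].min()-sp(0,178)[1],b2[:,1].max()-sp(0,470)[1]]
    hub=p[:3]+[0,0,.008]
    o+=list((proj(T,hub)[0]-tp(283,228)))+list((proj(S,hub)[0]-sp(315,268)))
    o+=list(proj(T,handle(p,.044))[0]-tp(343,297))+list(proj(S,handle(p,.043))[0]-sp(205,68))+list(proj(S,handle(p,.003))[0]-sp(211,219))
    return np.array(o)
s=least_squares(res,[.46,.15,.13,-2],loss='soft_l1')
print(np.round(s.x,4),np.round(res(s.x),2)); p=s.x; print(handle(p,0),p[:2])
E
python3 f1.py
```

```text
[ 0.5718  0.1589  0.1582 -2.5706] [-0.98  0.5  -0.71  1.11 -0.98  0.34 -1.7   2.37 -0.25  0.02  0.07  0.06
 -0.26  0.06 -0.15  1.6  -0.14 -1.47]
[0.53897873 0.13780721 0.15819658] [0.5717914  0.15888632]
```

Fit result: wheel centre at (0.572, 0.159), top face at z≈0.158, handle at (0.539, 0.138). I'll push towards +y with the back of the shut fingers. First I lift, shut the fingers and square the yaw so that tool y points along world +y.

```bash
python3 -m inch '[[0,0,-10,-0.1155],[0,0,-10,-0.1155],[0,0,-10,-0.1155],[0,0,-10,-0.1155],[0,0,0,0],[0,0,0,0]]' 255 40
```

```text
time_s: 0.6
tcp_pos: [0.2344, 0.4698, 0.2712]
tool_rot: [0.002, 1.0, 0.0, 0.0]
ft_force: [0.2, -0.2, -1.1]
gripper_width: 0.0123
```

```bash
python3 -m inch '[[-19,-24,0,0],[-19,-24,0,0],[-19,-24,0,0],[-19,-24,0,0],[-19,-24,0,0],[-19,-24,0,0],[-19,-24,0,0],[-19,-24,0,0]]'; python3 -m inch '[[-19,-24,0,0],[-19,-24,0,0],[-19,-24,0,0],[-19,-24,0,0],[-19,-24,0,0],[-19,-24,0,0],[-19,-24,0,0],[-17,-20,0,0]]'; python3 -m inch '[[0,0,0,0],[0,0,0,0]]'
```

```text
time_s: 1.27
tcp_pos: [0.3865, 0.2762, 0.2703]
tool_rot: [0.002, 1.0, -0.0, -0.001]
ft_force: [0.6, -0.1, -0.2]
gripper_width: -0.0001
time_s: 1.93
tcp_pos: [0.5366, 0.0877, 0.2701]
tool_rot: [0.003, 1.0, -0.0, -0.001]
ft_force: [0.8, -0.6, 0.1]
gripper_width: 0.0001
time_s: 2.1
tcp_pos: [0.5361, 0.0885, 0.2698]
tool_rot: [0.003, 1.0, 0.0, -0.001]
ft_force: [0.0, 0.9, 0.1]
gripper_width: 0.0
```

```bash
python3 -m inch '[[0,0,20,0],[0,0,20,0],[0,0,20,0],[0,0,0,0],[0,0,0,0]]'; cat > look.py <<'E'
import sys,cv2,numpy as np
from plant import r
n=sys.argv[1]
o=[]
for c,(x,y,w,h) in (("scene",(240,110,150,150)),("top",(250,100,150,150))):
    d=r.capture(c); i=d["pixels"][y:y+h,x:x+w]; i=cv2.resize(i,(400,400),interpolation=cv2.INTER_CUBIC)
    np.savez(f"{c}_{n}.npz",**d)
    o.append((255*(i/255.)**.5).astype('uint8'))
cv2.imwrite(f"pics/{n}.png",np.hstack(o))
E
python3 look.py a1
```

```text
time_s: 2.52
tcp_pos: [0.5349, 0.0904, 0.2106]
tool_rot: [0.001, 1.0, 0.0, -0.001]
ft_force: [-0.3, 0.1, 1.4]
gripper_width: -0.0001
```

View pics/a1.png

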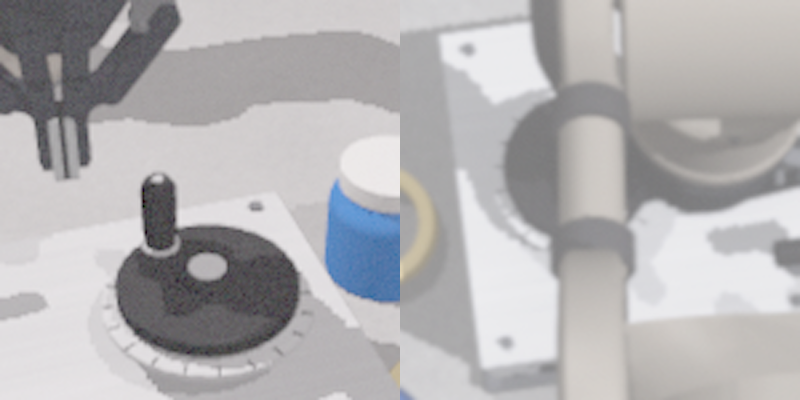

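The top view is blocked by the arm. In the scene view the shut finger tips hang at about (65,178) in the left half, to the left of the handle at (158,180) and clear of it. The shut pair measures about 30 mm across. Next I lower the tip.

```bash
python3 -m inch '[[0,0,14,0],[0,0,14,0],[0,0,13,0],[0,0,0,0],[0,0,0,0]]'; python3 -m inch '[[0,4,0,0],[0,4,0,0],[0,4,0,0],[0,2,0,0],[0,0,0,0],[0,0,0,0]]';python3 look.py a2
```

```text
time_s: 3.03
tcp_pos: [0.5363, 0.0898, 0.1712]
tool_rot: [0.0, 1.0, 0.0, 0.0]
ft_force: [0.3, 0.8, 0.5]
gripper_width: -0.0001
time_s: 3.53
tcp_pos: [0.5361, 0.1038, 0.1705]
tool_rot: [0.0, 1.0, 0.0, 0.0]
ft_force: [0.5, 0.1, 0.1]
gripper_width: 0.0001
```

View pics/a2.png

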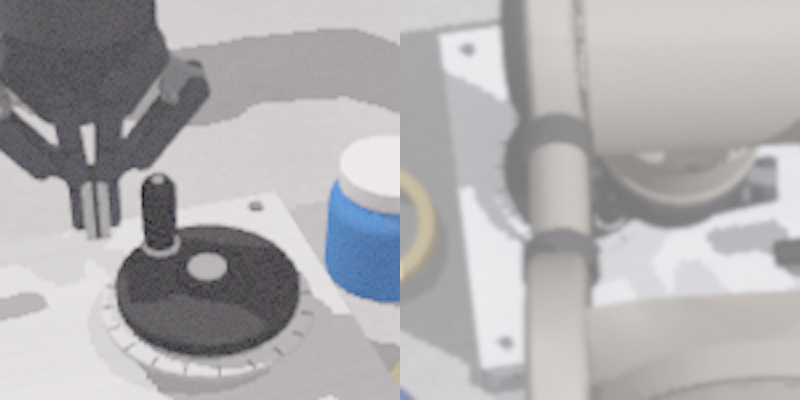

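The finger's right edge is at x≈119 and the handle's left edge at x≈143, so the gap is about 10 mm. I'll raise the tip 6 mm so the linkage clears the top of the handle, then feel for contact.

```bash
python3 -m inch '[[0,0,-6,0],[0,2,0,0],[0,2,0,0],[0,1,0,0],[0,0,0,0]]'; for i in 1; do :; done; python3 -m inch '[[0,1,0,0],[0,1,0,0],[0,0,0,0]]'; python3 -m inch '[[0,1,0,0],[0,1,0,0],[0,0,0,0]]'; python3 -m inch '[[0,1,0,0],[0,1,0,0],[0,0,0,0]]'
```

```text
time_s: 4.05
tcp_pos: [0.536, 0.1088, 0.1763]
tool_rot: [0.0, 1.0, 0.0, -0.0]
ft_force: [0.6, 0.5, -0.4]
gripper_width: -0.0002
time_s: 4.3
tcp_pos: [0.536, 0.1107, 0.1762]
tool_rot: [0.0, 1.0, 0.0, -0.0]
ft_force: [-0.3, 0.1, -0.2]
gripper_width: -0.0003
time_s: 4.55
tcp_pos: [0.5361, 0.1127, 0.1763]
tool_rot: [0.0, 1.0, 0.0, 0.0]
ft_force: [0.6, 0.3, 0.1]
gripper_width: -0.0
time_s: 4.8
tcp_pos: [0.5361, 0.1146, 0.1763]
tool_rot: [0.0, 1.0, -0.0, 0.0]
ft_force: [0.4, -1.2, 0.5]
gripper_width: -0.0002
```

```bash
python3 -m inch '[[0,1,0,0],[0,0,0,0]]'; python3 -m inch '[[0,1,0,0],[0,0,0,0]]';python3 -m inch '[[0,1,0,0],[0,0,0,0]]';python3 -m inch '[[0,1,0,0],[0,0,0,0]]';python3 look.py a3
```

```text
time_s: 4.97
tcp_pos: [0.5361, 0.1153, 0.1763]
tool_rot: [0.0, 1.0, -0.0, 0.0]
ft_force: [0.0, -3.0, -0.2]
gripper_width: 0.0
time_s: 5.13
tcp_pos: [0.5361, 0.1161, 0.1763]
tool_rot: [0.0, 1.0, -0.0, -0.0]
ft_force: [0.0, -4.0, 1.1]
gripper_width: -0.0001
time_s: 5.3
tcp_pos: [0.5361, 0.1171, 0.1763]
tool_rot: [0.0, 1.0, -0.0, -0.0]
ft_force: [0.2, -4.6, 0.4]
gripper_width: 0.0001
time_s: 5.47
tcp_pos: [0.5361, 0.1182, 0.1763]
tool_rot: [0.0, 1.0, -0.0, 0.0]
ft_force: [-0.1, -4.6, 0.5]
gripper_width: 0.0005
```

View pics/a3.png

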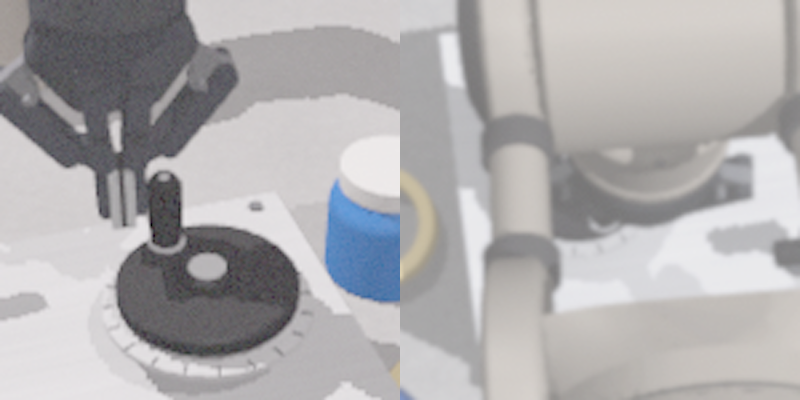

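The finger is in contact: the handle has moved from x≈158 to x≈165, with 4.6 N on it, and nothing else is touched. I'll carry on through click 1.

```bash
python3 -m inch '[[0,1,0,0],[0,0,0,0]]'|sed -n '1,2p;4p'; python3 -m inch '[[0,1,0,0],[0,0,0,0]]'|sed -n '1,2p;4p';python3 -m inch '[[0,1,0,0],[0,0,0,0]]'|sed -n '1,2p;4p';python3 -m inch '[[0,0,0,0],[0,0,0,0]]'|sed -n '1,2p;4p';python3 look.py a4
```

```text
time_s: 5.73
tcp_pos: [0.5361, 0.1201, 0.1763]
ft_force: [0.1, -0.9, -1.0]
time_s: 5.9
tcp_pos: [0.5361, 0.1213, 0.1763]
ft_force: [-0.4, 0.9, 0.5]
time_s: 6.07
tcp_pos: [0.5361, 0.1221, 0.1763]
ft_force: [-0.3, 0.3, 0.3]
time_s: 6.23
tcp_pos: [0.5361, 0.1217, 0.1763]
ft_force: [0.6, 0.1, 0.1]
```

View pics/a4.png

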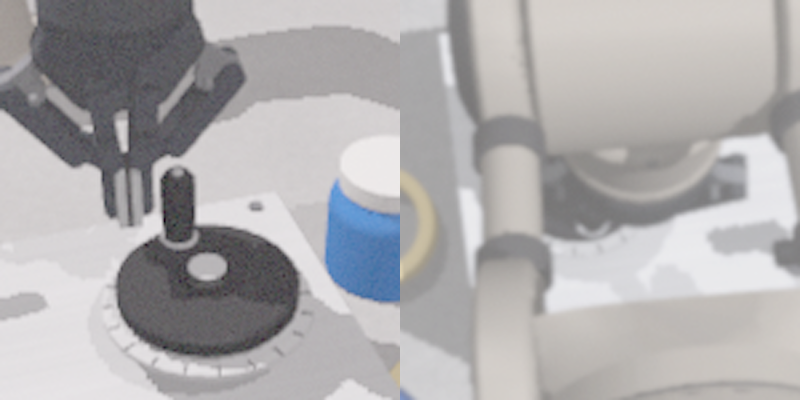

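Click 1 is made: the handle jumped to x≈178 and stands free of the finger. Next I compute the predicted handle positions at the stops, and continue to click 2.

```bash
cat > pred.py <<'E'
from fit import *
for k in range(6):
    p=[.5718,.1589,.1582,-2.5706-k*np.pi/10]
    q=(np.r_[proj(S,handle(p,.044)),proj(S,handle(p,0))]-[240,110])*400/150
    print(k,np.round(q,0).tolist())
E
python3 pred.py
python3 -m inch '[[0,1,0,0],[0,1,0,0],[0,1,0,0],[0,1,0,0],[0,1,0,0],[0,0,0,0]]'|sed -n '1,2p;4p'; python3 -m inch '[[0,1,0,0],[0,1,0,0],[0,0,0,0]]'|sed -n '1,2p;4p';python3 -m inch '[[0,1,0,0],[0,0,0,0]]'|sed -n '1,2p;4p';python3 -m inch '[[0,1,0,0],[0,0,0,0]]'|sed -n '1,2p;4p';python3 -m inch '[[0,1,0,0],[0,0,0,0]]'|sed -n '1,2p;4p';python3 look.py a5
```

```text
0 [[156.0, 178.0], [159.0, 243.0]]
1 [[176.0, 171.0], [178.0, 236.0]]
2 [[198.0, 168.0], [199.0, 232.0]]
3 [[220.0, 168.0], [220.0, 233.0]]
4 [[242.0, 173.0], [241.0, 237.0]]
5 [[260.0, 181.0], [258.0, 246.0]]
time_s: 6.83
tcp_pos: [0.5361, 0.1265, 0.1763]
ft_force: [-0.6, -0.7, 0.1]
time_s: 7.08
tcp_pos: [0.5361, 0.1282, 0.1763]
ft_force: [0.3, -3.2, -0.1]
time_s: 7.25
tcp_pos: [0.5362, 0.1293, 0.1764]
ft_force: [-0.1, -5.1, 0.2]
time_s: 7.42
tcp_pos: [0.5361, 0.1307, 0.1763]
ft_force: [-0.1, -2.8, 0.4]
time_s: 7.58
tcp_pos: [0.5361, 0.1324, 0.1763]
ft_force: [-0.4, 0.1, 0.3]
```

View pics/a5.png

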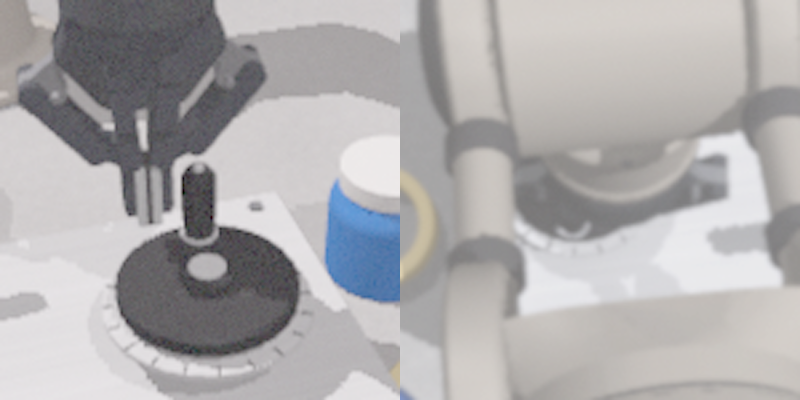

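Click 2 is made: the handle is at x≈199, against 198 predicted for stop 2. On to click 3, expected at TCP y≈0.1435.

```bash
python3 -m inch '[[0,1,0,0],[0,1,0,0],[0,1,0,0],[0,1,0,0],[0,1,0,0],[0,0,0,0]]'|sed -n '1,2p;4p'; python3 -m inch '[[0,1,0,0],[0,1,0,0],[0,0,0,0]]'|sed -n '1,2p;4p';python3 -m inch '[[0,1,0,0],[0,1,0,0],[0,0,0,0]]'|sed -n '1,2p;4p';python3 -m inch '[[0,1,0,0],[0,0,0,0]]'|sed -n '1,2p;4p';python3 -m inch '[[0,1,0,0],[0,0,0,0]]'|sed -n '1,2p;4p';python3 look.py a6
```

```text
time_s: 8.18
tcp_pos: [0.5361, 0.1368, 0.1763]
ft_force: [0.3, -0.2, -0.4]
time_s: 8.43
tcp_pos: [0.5361, 0.1385, 0.1763]
ft_force: [-0.0, -1.7, 0.1]
time_s: 8.68
tcp_pos: [0.5361, 0.1402, 0.1763]
ft_force: [0.2, -2.9, 0.8]
time_s: 8.85
tcp_pos: [0.5361, 0.1413, 0.1763]
ft_force: [0.2, -4.4, 0.2]
time_s: 9.02
tcp_pos: [0.5361, 0.1426, 0.1763]
ft_force: [-0.3, -3.5, 0.3]
```

View pics/a6.png

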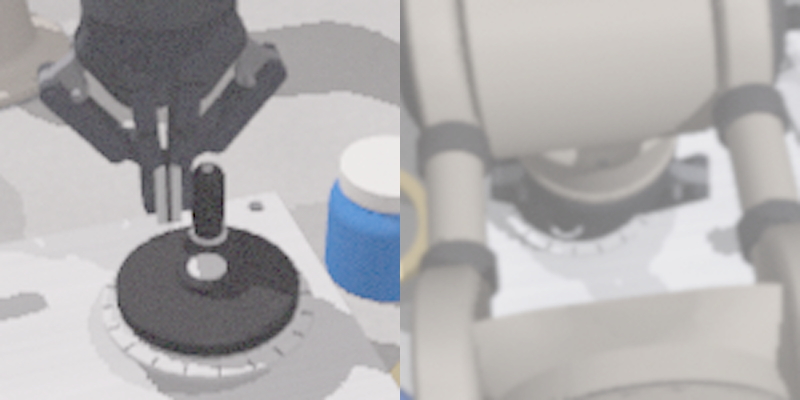

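The handle is at x≈208, nearly half-way to stop 3.

```bash
python3 -m inch '[[0,1,0,0],[0,0,0,0]]'|sed -n '1,2p;4p';python3 -m inch '[[0,1,0,0],[0,0,0,0]]'|sed -n '1,2p;4p';python3 look.py a7
```

```text
time_s: 9.28
tcp_pos: [0.5361, 0.1443, 0.1763]
ft_force: [-0.0, -0.2, -0.6]
time_s: 9.45
tcp_pos: [0.5361, 0.1452, 0.1763]
ft_force: [-0.5, 0.1, 0.2]
```

View pics/a7.png

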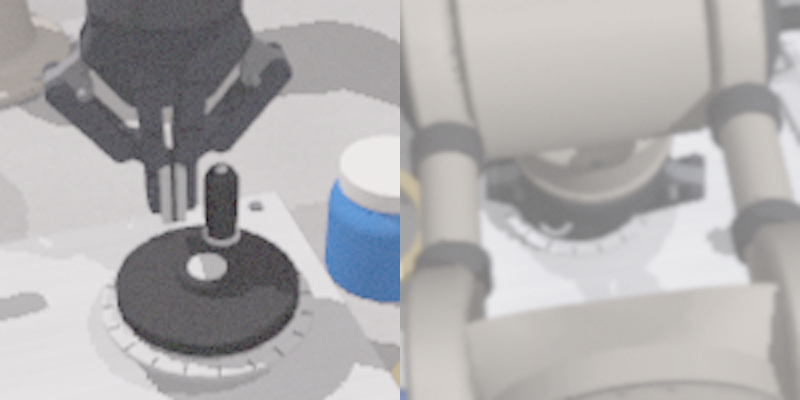

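Click 3 is made: the handle is at x≈221, against 220 predicted. For the fourth I expect contact at y≈0.149 and the jump at about 0.155.

```bash
python3 -m inch '[[0,1,0,0],[0,1,0,0],[0,1,0,0],[0,1,0,0],[0,0,0,0]]'|sed -n '1,2p;4p'; python3 -m inch '[[0,1,0,0],[0,1,0,0],[0,0,0,0]]'|sed -n '1,2p;4p';python3 -m inch '[[0,1,0,0],[0,0,0,0]]'|sed -n '1,2p;4p';python3 -m inch '[[0,1,0,0],[0,0,0,0]]'|sed -n '1,2p;4p'
```

```text
time_s: 9.97
tcp_pos: [0.5361, 0.1488, 0.1763]
ft_force: [-0.1, -0.3, 0.6]
time_s: 10.22
tcp_pos: [0.5362, 0.1504, 0.1763]
ft_force: [-0.5, -1.6, -0.9]
time_s: 10.38
tcp_pos: [0.5362, 0.1512, 0.1763]
ft_force: [-0.6, -4.0, 0.2]
time_s: 10.55
tcp_pos: [0.5362, 0.1522, 0.1763]
ft_force: [-0.3, -4.1, 0.2]
```

```bash
python3 -m inch '[[0,1,0,0],[0,0,0,0]]'|sed -n '1,2p;4p'; python3 -m inch '[[0,1,0,0],[0,0,0,0]]'|sed -n '1,2p;4p'; python3 -m inch '[[0,0.5,0,0],[0,0,0,0]]'|sed -n '1,2p;4p'
```

```text
time_s: 10.72
tcp_pos: [0.5361, 0.1533, 0.1763]
ft_force: [-0.4, -5.4, 0.8]
time_s: 10.88
tcp_pos: [0.5361, 0.1547, 0.1763]
ft_force: [0.2, -2.5, 0.8]
time_s: 11.05
tcp_pos: [0.5361, 0.1558, 0.1763]
ft_force: [0.5, 0.1, 0.7]
```

Force has dropped to zero, so it should have clicked. I'll stop pushing and look.

```bash
python3 -m inch '[[0,0,0,0],[0,0,0,0]]'|sed -n '1,2p;4p';python3 look.py a8
```

```text
time_s: 11.22
tcp_pos: [0.536, 0.1555, 0.1763]
ft_force: [0.1, 0.6, 0.5]
```

View pics/a8.png

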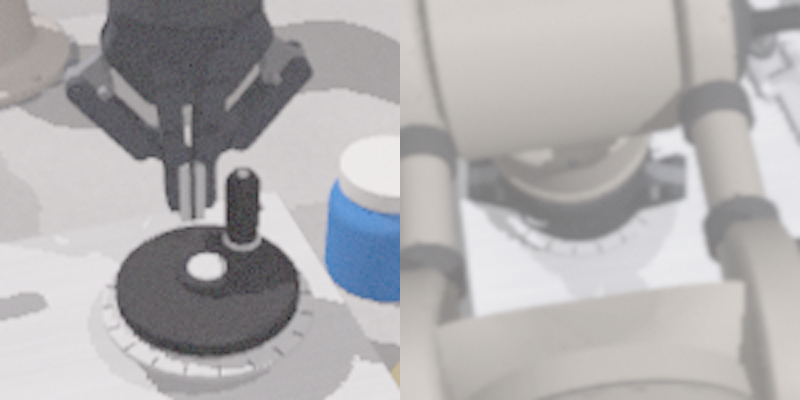

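Click 4 is made: the handle is at x≈242, against 242 predicted for stop 4, with a clear gap to the finger. I'll back off, lift well clear and check from above.

```bash
python3 -m inch '[[0,-5,0,0],[0,-8,0,0],[0,-10,0,0],[0,0,-20,0],[0,0,-30,0],[0,0,-30,0],[0,0,0,0]]'|sed -n '1,2p;4p'; python3 -m inch '[[25,-20,0,0],[25,-20,0,0],[25,-20,0,0],[25,-20,0,0],[25,-20,0,0],[25,-20,0,0],[0,0,0,0],[0,0,0,0]]'|sed -n '1,2p;4p'; python3 look.py a9; python3 -c "
import numpy as np,cv2
for c in('scene','top'): cv2.imwrite(f'pics/{c}9.png',np.load(f'{c}_a9.npz')['pixels'])"
```

```text
time_s: 11.9
tcp_pos: [0.5387, 0.1312, 0.2624]
ft_force: [0.4, 0.9, 0.4]
time_s: 12.57
tcp_pos: [0.3852, 0.011, 0.2565]
ft_force: [0.1, -0.2, -0.0]
```

View pics/a9.png

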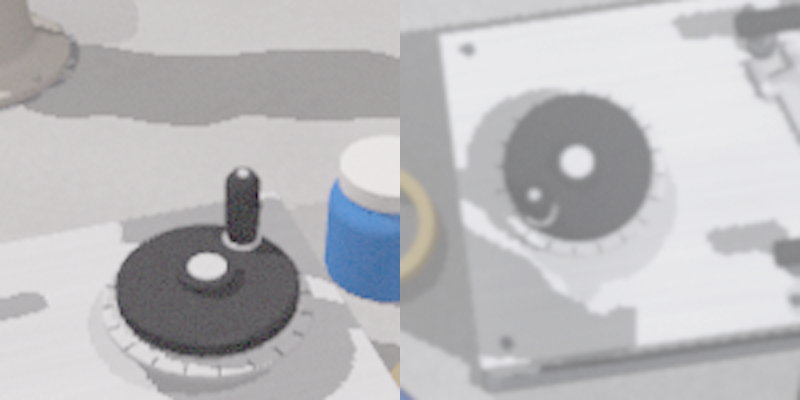

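View pics/top9.png

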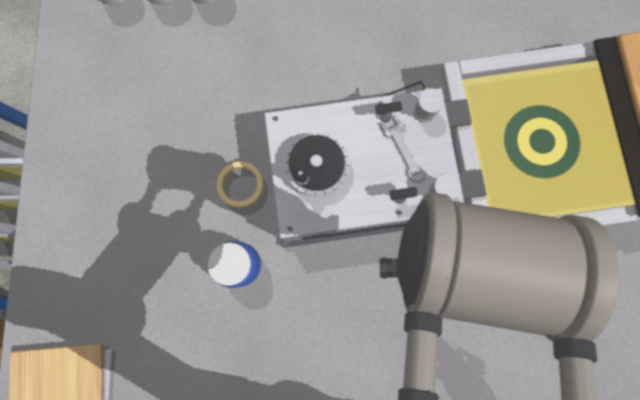

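View pics/scene9.png

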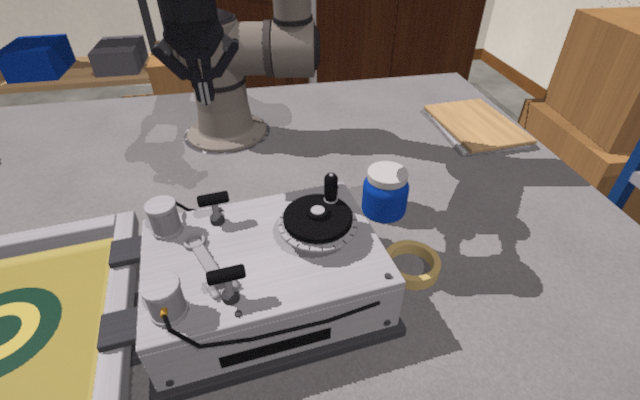

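The handle tip is at about (300,173) in the top view. Wrench, tub and tape are where they were. I'll check that against the prediction.

```bash
python3 - <<'E'
from fit import *
for k in (0,3,4,5): print(k,proj(T,handle([.5718,.1589,.1582,-2.5706-k*np.pi/10],.044)).round(1))
from plant import r
print(r.state()["joint_velocities"].round(3)); r.job_done()
E
```

```text
0 [[327.9 174.1]]
3 [[306.4 176.3]]
4 [[300.  172.7]]
5 [[295.1 167.3]]
[ 0.021  0.019 -0.013  0.002  0.002 -0.001]
the job is handed in; nothing more can be done
```

I pushed the handwheel clockwise exactly four clicks with the back of the shut fingers against its handle, and it rests in the fourth stop. The job was handed in at about 12.6 s.

- **Pushing:** I moved in small steps of about 1 mm. Each click showed as a rise to about 5 N and a drop to zero, and I checked the handle's position in the pictures after every one.
- **Final position:** After I backed off and lifted clear, the handle tip was at about (300, 173) in the top view. The prediction for stop 4 was (300.0, 172.7), for stop 3 (306, 176) and for stop 5 (295, 167). The scene view agreed, with the handle at x≈242 in the enlarged crop against 242 predicted.
- **Other objects:** The wrench, ink tub and tape roll look unmoved when comparing the pictures from before and after; I did not measure them. The robot was touching nothing at hand-in.

None of these checks failed or disagreed.

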